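# Close the sliding dust cover of a bench socket box

## Robot

A 6-joint arm with a two-finger parallel gripper is mounted at the origin on the work surface. World frame = base frame: x ahead of the robot, y to its left, z up, the work surface at z = 0. Lengths are in m, angles in rad, forces in N, time in s.
With the tool pointing down it reaches from about 0.375 to 0.9 m from the base axis. Payload 3.1 kg.
Tool frame: the origin (TCP) lies on the centre line of the jaws, within the pads' length; the fingertips stand 22 mm ahead of it and the grasp point (between the pads) lies 3 mm ahead of it; z points along the fingers, x is the direction in which the jaws open and shut, and the axes are right-handed (so a half turn about z gives the same grasp; the last joint's range is limited). The gripper opens to 87 mm and grips with 3 to 60 N. Pads are 19 mm wide; open, the fingers measure 117 mm over their backs; the gripper's body (75 mm by 190 mm) begins 51 mm behind the grasp point.
Start: joints at [-1.405, 0.527, 1.433, -0, 1.181, -0.178], TCP at [0.211, -0.588, 0.245] pointing down, gripper open.
Joint ranges: [-3.08, 3.08], [-0.75, 2.2], [0.22, 2.44], [-1.43, 4.57], [0, 2.65], [-2.85, 2.85]. Speed limits (rad/s): [2.79, 2.79, 3.14, 3.14, 3.14, 3.14].

## Interface

Orientations are given as a unit quaternion [x, y, z, w].
In Python, from rig import robot, camera, order gives the robot as it stands.
- The arm moves only by the shell command python3 -m pendant 'ROWS' [OPENING] [FORCE]. ROWS is JSON, a list of rows, each a list of 2 entries, a list of its own where there are three numbers: the shift along the tool's x, y, z in mm, then the turn about the tool's z in degrees. A call has 1 to 8 rows; each row shifts and turns the commanded pose from where the row before left it, along the tool's axes as they then stand; what a row does not reach is not made up. A row lasts 1/8 s, in which the tool goes at most 62.5 mm and 10.7 degrees, less where a joint would pass 70% of its speed; a pose out of reach is approached as far as the arm can. A call with a gripper value outside its range is refused whole. OPENING is the finger opening in mm, from 0 to 87, set as the call begins (- or left out, the last holds). The fingers move at their own pace and stop on an object; FORCE is the grip in N (left out, the last holds). Time passes only in rows, so rows that do not move let the fingers close. It gives the time, the measured TCP pose, the force and the opening at its end, in the units of the state.
- robot.get_obs(): the state, without advancing time (a new reading comes with each control period).
- camera(name): name is "scene" or "top" or "wrist"; returns a dict with "pixels" (400x640x3 uint8, blue, green, red), "mtx" (3x3 intrinsics, pixels), "R" (3x3) and "t" (3): a world point X has camera coordinates R X + t. Camera axes: x right, y down, z forward; pixel columns grow to the right and rows downward; lengths in m; the calibration is good to about 2 mm. A picture is of the moment at which its call begins. There is no depth.
- order.hand_in(): hands the job in, once; it reports no verdict.
The state is a dict: "time": time; "q": joint angles; "joint_velocities": joint speeds; "joint_torque": joint torques, N m; "position": TCP position; "tool_rot": TCP orientation; "ft_force": force on the tool from outside, world axes, zero at the start; "moment": the same for the moment, N m; "grip_width": finger opening in m.
Only numpy, scipy, OpenCV 4.12 (cv2) and the standard library are available. Lean on these libraries where they do the work, as an engineer would, in place of code of your own. Each camera call takes 0.05 s, during which the arm holds its last target. There are 200 camera calls.

## Task

The blue dust cover of the bench socket box sticks and skews in its tracks: slide it shut over the sockets with slow, light pushes (10 to 15 N) on the black ledges at its two ends in turn, changing ends as soon as it binds and never forcing it. When it sits square and shut against the rubber buffer at the far wall, lean on one ledge with about 16 N for a second so that it beds in, then swing the orange turn-button fully in behind the left ledge. Leave the other things on the bench where they are.

Things in the scene. Friction and masses are not known exactly. Their poses are not given: they have to be found in the camera images.
- socket_box: Fixed white box, 300 (x) x 456 (y) x 88 mm. Origin: centre of its underside; x points away from the robot (the cover closes that way), y left, z up. Far part: open well with sockets (x 5 to 120 mm); near part: deck, top at z 66 mm. Tracks along x at both ends: runner top z 70 mm, cheeks at |y| 202 to 228 mm, lips over the cover's edges at |y| 190 to 228 mm, z 82 to 88 mm.
- far_wall (a point): Middle of the upper inner edge of the far wall, at (125, 0, 88) mm in the box's frame. Below it a black rubber buffer strip stands out towards the cover: its face, which stops the cover, lies at x = 113 to 123 mm, worn differently from box to box (not known beforehand), rigid to the push of a finger.
- console (a point): Middle of the top of the fixed grey console with switches (at (-66, 0, 109) mm in the box's frame). It bridges over the cover's middle: |y| below 105 mm, x from -150 to 18 mm, z 87 to 109 mm, switches up to 117 mm. So the cover can be reached only at its two ends.
- cover: Blue board, 110 (x) x 400 (y) x 10 mm, about 0.5 kg, loose in the tracks. Sideways play differs from fit to fit: 2 to 5 mm in all. Origin: centre of its underside, axes as the box's. Drags with 1.5 to 3 N. Pushed at one end, that end runs ahead of the other by 7 to 16 mm (not known before), then binds hard (some 12 N per mm); a push at the other end frees it. Shut: far edge (55 mm from the origin) at the buffer.
- ledge_left (a point): Centre of the flat near face (looking to -x) of the black push ledge on the cover's left end. The face is 50 mm wide (y) and 20 mm high, from the cover's top (10 mm below this point) to 10 mm above it; beyond the face the ledge slopes down. In the cover's frame at (-55, 155, 20) mm. Shut: x = 3 to 13 mm in the frame of the box, by the buffer.
- ledge_right (a point): The same on the cover's right end, at (-55, -155, 20) mm in the cover's frame. Shut: x = 3 to 13 mm in the frame of the box, by the buffer.
- catch (a joint): Angle (rad) of the orange turn-button, a bar 14 mm wide and thick reaching 62 mm from its upright pivot on the left track. 0: it points to -x of the box, along the track; it turns anticlockwise seen from above, to its stop at 1.57, where it points inwards (-y of the box) close behind the left ledge. It goes there only if the left end is shut (ledge face beyond x = 0). Stays where left; takes about 1 N.
- catch_pivot (a point): Pivot of the turn-button, at half of the bar's thickness; at (-6.5, 214, 96) mm in the box's frame. The bar's underside is 7 mm below this point, just above the lip of the track.
- glue_a: Yellow glue bottle, 60 mm across, 170 mm high; origin at its foot. A bystander.
- glue_b: A second, equal glue bottle. A bystander.
- pliers: Pliers with red handles, 185 mm long, lying flat, 18 mm high; origin at the joint, jaws to +x. A bystander.
- screwdriver: Screwdriver lying flat along its x, about 200 mm long; origin under its middle. A bystander.
- tape: Roll of black tape lying flat, 90 mm across, 19 mm high; origin under its centre. A bystander.
- mug: White mug, 80 mm across, 90 mm high; origin at its foot. A bystander.
- battery: Cordless-tool battery pack, black with a green band, 75 x 110 x 63 mm; origin under its centre. A bystander.

How it is judged:
On the way, in this order (a step that is already met when the one before it is completed fails the run):
1. The cover is shut and square and is pressed home: both ledges past x = 1 mm in the box's frame, skew below 0.012 rad, at rest, and the fingers lean on it with more than 12 N (x of each of ledge_left, ledge_right in the frame of socket_box above 0.001 m and angle between the x axis of cover and the x axis of socket_box, either way round below 0.012 rad and contact force between the fingers and cover above 12 N and linear speed of cover below 0.004 m/s), for 0.3 s.
2. The turn-button is swung in behind the left ledge (80 degrees or more) with the cover still shut and square (x of each of ledge_left, ledge_right in the frame of socket_box above 0.001 m and angle between the x axis of cover and the x axis of socket_box, either way round below 0.012 rad and value of joint catch above 1.4 rad), for 0.2 s.
At the end, for the whole second after the job is handed in: The cover shut and square against the buffer (both ledge faces past x = 1 mm in the box's frame, skew below 0.012 rad), the turn-button turned in by 1.40 rad (80 degrees) or more, the cover at rest (all of step 2 and linear speed of cover below 0.01 m/s); the robot touches nothing.
It fails at once if the cover is forced: the robot presses on it with more than 25 N (contact force between any of the arm, the fingers and cover above 25 N).
It fails at once if a bystander on the bench (glue bottles, pliers, screwdriver, tape, mug, battery) is shifted by more than 30 mm (distance of any of glue_a, glue_b, pliers, screwdriver, tape, mug, battery from where it was at the start of the episode above 0.03 m).
It also fails if it takes over 72 s, if anything falls off the work surface, if the arm or the gripper's body presses on something with over 40 N, if the wrist force passes 120 N, or if a joint passes its speed limit or range.

## Working session

There is one attempt and no reset: what is moved stays moved. The work goes in short steps, Python scripts to look and compute and a shell command to move; the robot and the scene stay as the last step left them, time stands still between calls to the robot, and variables do not carry over. Pictures are saved under pics/ and viewed, about 8 in all and at most 12, crops included, and the job is handed in when it is done.

```bash
ls; mkdir -p pics; python3 - <<'E'
from rig import robot,camera
import cv2
o=robot.get_obs();print({k:(v if not hasattr(v,'round') else v) for k,v in o.items()})
for n in("top","scene"):
    c=camera(n);cv2.imwrite(f"pics/{n}0.png",c["pixels"]);print(n,c["mtx"].tolist(),c["R"].tolist(),c["t"].tolist())
E
```

```text
pics
{'time': 0.0, 'q': array([-1.40449896e+00,  5.28444411e-01,  1.43393626e+00,  1.80111840e-06,
        1.18143392e+00, -1.78507029e-01]), 'joint_velocities': array([ 3.36217128e-04,  1.01838328e-03,  9.70357937e-05,  8.31713744e-04,
       -3.80566116e-04, -5.10873021e-04]), 'joint_torque': array([-7.00044166e-04, -4.40039349e+01, -1.76592708e+01,  6.32393430e-02,
        5.82275062e-02, -1.73384715e-04]), 'position': array([ 0.21116173, -0.58748879,  0.24357418]), 'tool_rot': array([ 8.17927349e-01, -5.75320448e-01, -7.80170731e-04, -7.90939957e-04]), 'ft_force': array([-1.15789511,  0.91047093,  0.02330142]), 'moment': array([-0.00373562,  0.00319947,  0.01123657]), 'grip_width': 0.08719623389170678}
top [[472.56922129175024, 0.0, 318.6059494440888], [0.0, 472.56922129175024, 204.64495246611307], [0.0, 0.0, 1.0]] [[0.024288573722266057, -0.9996929082330908, -0.004914714132391192], [-0.9804824267115202, -0.022861829371873758, -0.19527300803659434], [0.19510068194762042, 0.009561693690785824, -0.9807366098588025]] [0.0003729792997592902, 0.5358950609032466, 1.4695189470110943]
scene [[460.0381044632471, 0.0, 320.89516461888434], [0.0, 460.0381044632471, 211.01204278199236], [0.0, 0.0, 1.0]] [[-0.8051042539043376, 0.5930641614912501, -0.009057632130972923], [0.39492857746800153, 0.5246100563159638, -0.7541987188475341], [-0.4425365058887689, -0.6107857146060648, -0.6565837736259692]] [0.405445486687494, -0.1471718758665782, 1.7930191214750157]
```

View pics/top0.png

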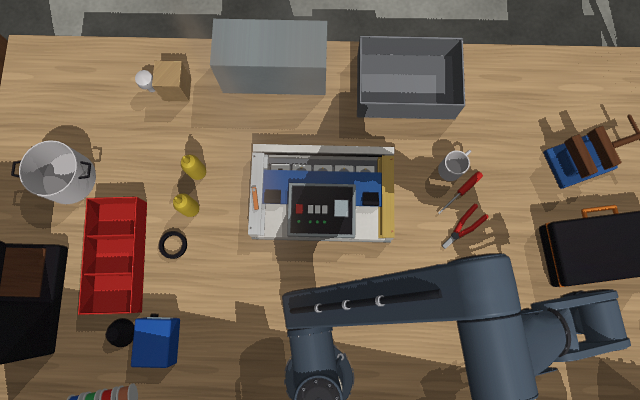

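View pics/scene0.png

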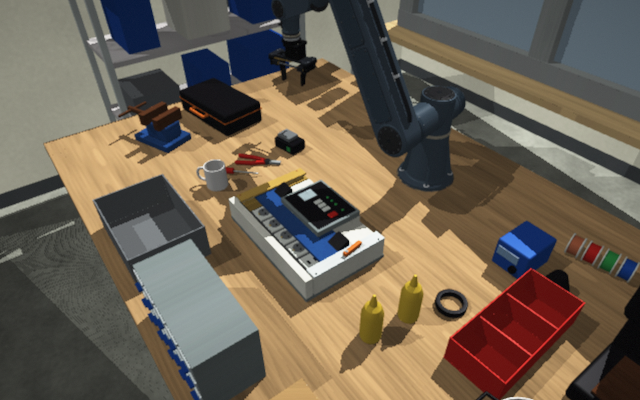

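Top view: the box spans about px (250–395, 143–242), its console is in the middle, and the catch is at left (255, 200). I'll enlarge this area.

```bash
python3 - <<'E'
import cv2
a=cv2.imread("pics/top0.png")[132:252,240:405]
cv2.imwrite("pics/top0c.png",cv2.resize(a,None,fx=4.8,fy=4.8,interpolation=cv2.INTER_CUBIC))
E
```

```text
(no output)
```

View pics/top0c.png

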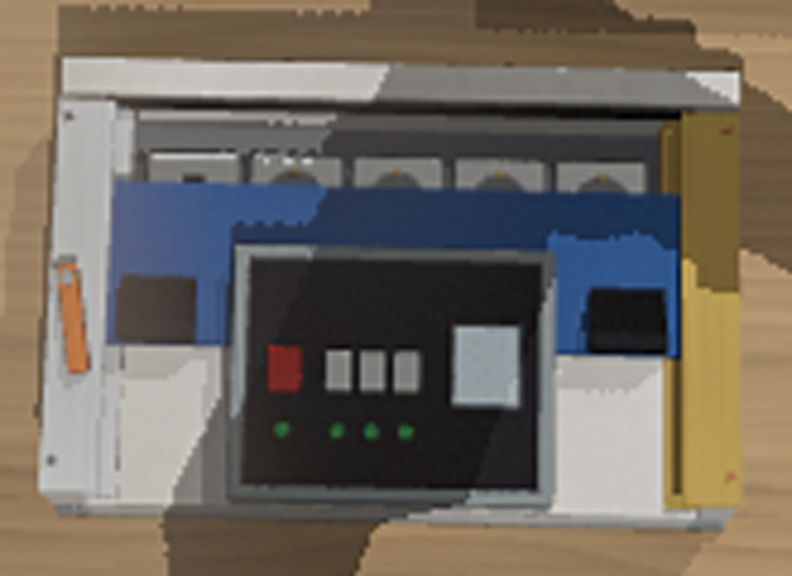

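```bash
cat > h.py <<'E'
import numpy as np
from scipy.optimize import least_squares
def proj(c,X):
    p=(np.atleast_2d(X)@np.array(c["R"]).T+c["t"])@np.array(c["mtx"]).T
    return p[:,:2]/p[:,2:]
def b2w(p,X):
    X=np.atleast_2d(X)/1000.; c,s=np.cos(p[2]),np.sin(p[2])
    return np.c_[c*X[:,0]-s*X[:,1]+p[0], s*X[:,0]+c*X[:,1]+p[1], X[:,2]]
def ray_z(c,uv,z):
    R=np.array(c["R"]);C=-R.T@c["t"];d=R.T@np.linalg.inv(c["mtx"])@[*uv,1]
    return C+d*(z-C[2])/d[2]
def w2b(p,X):
    c,s=np.cos(p[2]),np.sin(p[2]);d=(np.array(X)[:2]-p[:2])*1000
    return np.array([c*d[0]+s*d[1],-s*d[0]+c*d[1]])
E
python3 - <<'E'
from h import *
from rig import camera
c=camera("top")
L=[(150,228,88,62,58),(150,-228,88,740,72),(-150,228,88,40,494),(-150,-228,88,741,508),(18,105,109,236,245),(18,-105,109,553,252),(-150,105,109,229,497),(-150,-105,109,550,507),(-6.5,214,103,66,274)]
L=np.array(L,float);uv=(L[:,3:]+.5)/4.8-.5+[240,132]
f=lambda p:(proj(c,b2w(p,L[:,:3]))-uv).ravel()
r=least_squares(f,[.6,0,0],loss="soft_l1");p=r.x
print(p.tolist());print(f(p).reshape(-1,2).round(2).tolist())
g=lambda u,v:((np.array([u,v])+.5)/4.8-.5+[240,132])
for n,u,v,z in [("Lface bottom L",118,340,.080),("Lface bottom R",197,342,.080),("Rface L",585,350,.08),("Rface R",666,353,.08),("farL",115,182,.08),("farR",680,196,.08),("catch tip",78,373,.103)]:
    print(n,w2b(p,ray_z(c,g(u,v),z)).round(1))
for y in(155,-155): print(b2w(p,[[-60,y,90]]))
E
```

```text
[0.5764847088463215, 0.003729659758518411, -0.0014408002285068947]
[[-0.09, -0.68], [-0.06, -0.35], [-0.62, 0.67], [0.24, 1.42], [-0.31, -0.65], [0.74, -0.51], [-0.95, 0.14], [0.79, -0.23], [0.21, 0.54]]
Lface bottom L [-43.3 181.6]
Lface bottom R [-43.4 129.4]
Rface L [ -42.4 -126.4]
Rface R [ -43.1 -179.7]
farL [ 64.5 188.8]
farR [  64. -189.]
catch tip [-70.4 203.5]
[[0.5167081  0.15881595 0.09      ]]
[[ 0.51626145 -0.15118373  0.09      ]]
```

```bash
python3 -m pendant '[[[0,0,0],10],[[0,0,0],9.8],[[-43.7,-29.7,0],0],[[-43.7,-29.7,0],0],[[-43.7,-29.7,0],0],[[-43.7,-29.7,0],0],[[-43.7,-29.7,0],0],[[-43.7,-29.7,0],0]]' 0 40; python3 -m pendant '[[[-43.7,-29.7,0],0],[[-43.7,-29.7,0],0],[[-43.7,-29.7,0],0],[[-43.7,-29.7,0],0],[[0,0,35],0],[[0,0,0],0]]'
```

```text
time: 1.15
position: [0.3904, -0.3246, 0.2445]
tool_rot: [-0.707, 0.707, 0.0, 0.0]
ft_force: [0.5, 0.1, -0.4]
grip_width: 0.0149
time: 1.9
position: [0.5069, -0.1497, 0.2074]
tool_rot: [0.707, -0.707, -0.003, 0.001]
ft_force: [0.4, 0.4, -0.1]
grip_width: 0.0004
```

```bash
python3 -m pendant '[[[0,0,40],0],[[0,0,37],0],[[0,0,23],0],[[0,0,0],0]]'; python3 - <<'E'
from rig import camera
import cv2,numpy as np
a=camera("wrist")["pixels"];b=camera("scene")["pixels"][160:310,220:400]
b=cv2.resize(b,None,fx=2.66,fy=2.66,interpolation=cv2.INTER_CUBIC)[:400]
b=cv2.resize(b,(400,335))
a=cv2.resize(a,(400,250))
cv2.imwrite("pics/a1.png",np.vstack([a,b]))
E
```

```text
time: 2.4
position: [0.5077, -0.1519, 0.1088]
tool_rot: [-0.706, 0.708, 0.001, -0.0]
ft_force: [0.2, -1.2, 0.4]
grip_width: 0.0006
```

View pics/a1.png

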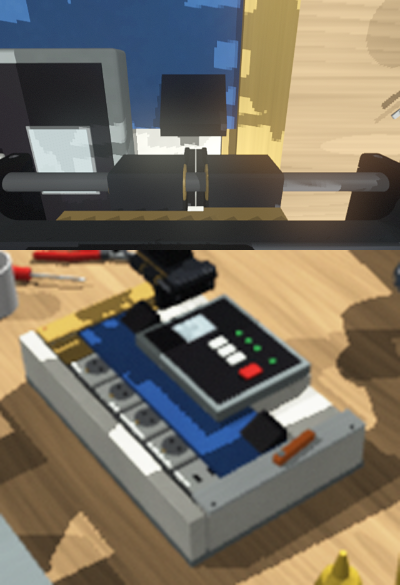

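Wrist view: the fingers at (195, 180) sit just behind the right ledge (160–227, 75–135) and are roughly centred on it. I'll approach slowly.

```bash
python3 -m pendant '[[[0,-4,0],0],[[0,-3,0],0],[[0,-2,0],0],[[0,-1.5,0],0],[[0,-1.5,0],0]]';python3 -m pendant '[[[0,-1,0],0],[[0,-1,0],0]]';python3 -m pendant '[[[0,-1,0],0],[[0,-1,0],0]]'
```

```text
time: 3.12
position: [0.5207, -0.1513, 0.1096]
tool_rot: [-0.707, 0.707, 0.0, -0.0]
ft_force: [0.4, 1.1, -0.1]
grip_width: 0.0003
time: 3.38
position: [0.522, -0.1513, 0.1094]
tool_rot: [-0.707, 0.707, 0.001, -0.0]
ft_force: [-2.1, -0.6, 0.2]
grip_width: 0.0004
time: 3.62
position: [0.5244, -0.1513, 0.1094]
tool_rot: [-0.707, 0.707, 0.0, -0.0]
ft_force: [-0.7, -0.4, -1.4]
grip_width: 0.0005
```

```bash
python3 -m pendant '[[[0,-1,0],0],[[0,-1,0],0]]';python3 -m pendant '[[[0,-1,0],0],[[0,-1,0],0]]'
```

```text
time: 3.88
position: [0.5266, -0.1515, 0.1095]
tool_rot: [-0.707, 0.707, 0.0, -0.0]
ft_force: [-1.1, -0.8, -0.6]
grip_width: 0.0006
time: 4.12
position: [0.5287, -0.1515, 0.1096]
tool_rot: [-0.707, 0.707, -0.0, -0.0]
ft_force: [-1.6, -1.8, -0.3]
grip_width: 0.0006
```

```bash
python3 -m pendant '[[[0,-1,0],0],[[0,-1,0],0]]'; python3 -m pendant '[[[0,-1,0],0]]'; python3 - <<'E'
from h import *
from rig import camera
import cv2
c=camera("top")
a=c["pixels"][132:252,240:405]
cv2.imwrite("pics/t1.png",cv2.resize(a,None,fx=4.8,fy=4.8,interpolation=cv2.INTER_CUBIC))
E
```

```text
time: 4.38
position: [0.5307, -0.1515, 0.1096]
tool_rot: [-0.707, 0.707, -0.0, -0.0]
ft_force: [-1.0, -0.7, 0.1]
grip_width: 0.0004
time: 4.5
position: [0.5317, -0.1514, 0.1096]
tool_rot: [-0.707, 0.707, -0.0, -0.0]
ft_force: [-2.2, -1.0, -0.1]
grip_width: 0.0001
```

View pics/t1.png

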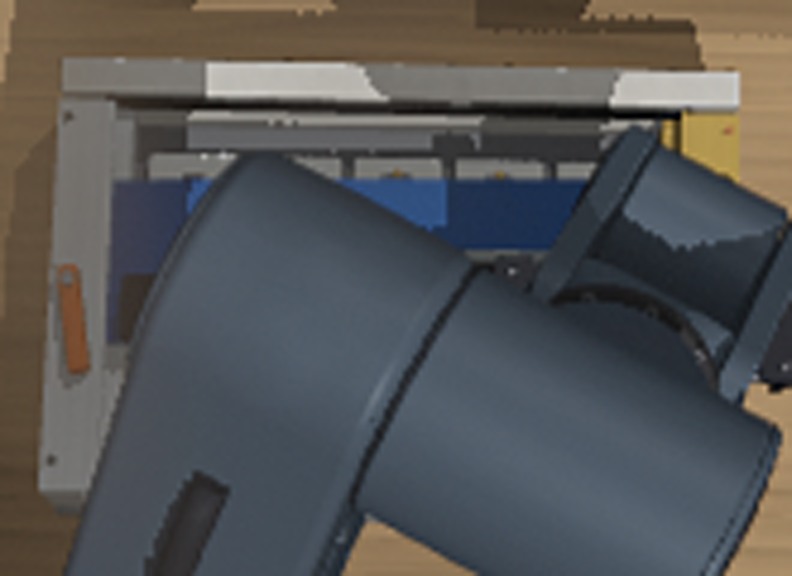

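Far edge at left is still at (115, 182), while at (575, 180) it has moved up about 13 px. So the right end leads by roughly 8 mm and is not bound yet.

```bash
for i in 1 2 3; do python3 - <<'E'
from rig import robot
o=robot.get_obs();print(o["time"],o["position"].round(4)[0],o["ft_force"].round(1))
E
done; python3 -m pendant '[[[0,-1,0],0]]' |sed -n '2p;4p'; python3 -m pendant '[[[0,-1,0],0]]' |sed -n '2p;4p'
```

```text
4.55 0.5319 [-0.2 -0.1 -0.5]
4.55 0.5319 [-0.2 -0.1 -0.5]
4.55 0.5319 [-0.2 -0.1 -0.5]
position: [0.5326, -0.1514, 0.1095]
ft_force: [-1.3, -0.2, -0.2]
position: [0.5337, -0.1514, 0.1095]
ft_force: [-1.0, -0.3, -0.1]
```

```bash
python3 -m pendant '[[[0,-1,0],0]]' |sed -n '2p;4p'; python3 -m pendant '[[[0,-1,0],0]]' |sed -n '2p;4p'; python3 -m pendant '[[[0,-0.5,0],0]]' |sed -n '2p;4p'
```

```text
position: [0.5347, -0.1514, 0.1095]
ft_force: [-1.8, -0.6, 0.7]
position: [0.5354, -0.1515, 0.1095]
ft_force: [-2.5, -1.7, 0.8]
position: [0.5355, -0.1515, 0.1095]
ft_force: [-3.5, -1.9, 0.8]
```

```bash
python3 -m pendant '[[[0,-0.5,0],0]]' |sed -n '2p;4p'; python3 -m pendant '[[[0,-0.5,0],0]]' |sed -n '2p;4p'; python3 -m pendant '[[[0,-0.5,0],0]]' |sed -n '2p;4p'
```

```text
position: [0.5358, -0.1515, 0.1095]
ft_force: [-5.1, -2.4, 1.4]
position: [0.536, -0.1514, 0.1095]
ft_force: [-5.6, -2.9, 2.5]
position: [0.5361, -0.1515, 0.1095]
ft_force: [-6.9, -3.0, 2.7]
```

```bash
python3 -m pendant '[[[0,6,0],0],[[0,9,-24],0],[[0,9,-23],0],[[-60,0,0],0],[[-62,0,0],0],[[-62,0,0],0],[[-62,0,0],0],[[-60,0,0],0]]' |sed -n '2p;4p'; python3 -m pendant '[[[-3,0,0],0],[[0,0,24],0],[[0,0,23],0],[[0,0,0],0]]'
```

```text
position: [0.5146, 0.1573, 0.1569]
ft_force: [1.7, 0.6, 1.1]
time: 7.05
position: [0.5131, 0.1569, 0.1083]
tool_rot: [-0.706, 0.708, 0.001, -0.001]
ft_force: [1.1, 0.1, 0.1]
grip_width: 0.0003
```

```bash
python3 -m pendant '[[[0,-3,0],0],[[0,-2.5,0],0],[[0,-2,0],0],[[0,-1,0],0],[[0,-1,0],0],[[0,-1,0],0],[[0,-1,0],0]]' |sed -n '1,2p;4p'; python3 -m pendant '[[[0,-1.2,0],0],[[0,-1.2,0],0],[[0,-1.2,0],0],[[0,-1.2,0],0]]' |sed -n '2p;4p'; python3 -m pendant '[[[0,-1.2,0],0],[[0,-1.2,0],0],[[0,-1.2,0],0],[[0,-1.2,0],0]]' |sed -n '2p;4p'
```

```text
time: 7.92
position: [0.5242, 0.1576, 0.1094]
ft_force: [-3.2, 0.9, 1.5]
position: [0.5303, 0.1576, 0.1095]
ft_force: [-1.5, 0.6, -0.6]
position: [0.535, 0.1576, 0.1096]
ft_force: [-0.5, -0.2, -1.3]
```

```bash
python3 -m pendant '[[[0,-1.2,0],0],[[0,-1.2,0],0],[[0,-1.2,0],0],[[0,-1.2,0],0]]' |sed -n '1,2p;4p'; python3 -m pendant '[[[0,-1.2,0],0],[[0,-1.2,0],0]]' |sed -n '2p;4p';  python3 -m pendant '[[[0,-1,0],0]]' |sed -n '2p;4p'
```

```text
time: 9.43
position: [0.5396, 0.1576, 0.1095]
ft_force: [-1.0, 0.8, -0.7]
position: [0.5422, 0.1576, 0.1096]
ft_force: [-2.2, 0.5, -0.0]
position: [0.5432, 0.1576, 0.1095]
ft_force: [-1.1, 1.1, -0.7]
```

```bash
python3 -m pendant '[[[0,-1,0],0],[[0,-1,0],0]]' |sed -n '1,2p;4p'; python3 -m pendant '[[[0,-1,0],0]]' |sed -n '2p;4p';  python3 -m pendant '[[[0,-0.7,0],0]]' |sed -n '2p;4p'
```

```text
time: 10.05
position: [0.5452, 0.1576, 0.1095]
ft_force: [-1.5, 1.3, -0.2]
position: [0.5462, 0.1576, 0.1096]
ft_force: [-0.7, 0.3, -0.1]
position: [0.5469, 0.1576, 0.1095]
ft_force: [-2.2, 0.8, 0.3]
```

```bash
python3 -m pendant '[[[0,6,0],0],[[0,8,-24],0],[[0,8,-23],0],[[60,0,0],0],[[62,0,0],0],[[62,0,0],0],[[62,0,0],0],[[62,0,0],0]]' |sed -n '2p;4p'; python3 -m pendant '[[[0,0,0],0],[[0,0,24],0],[[0,0,23],0],[[0,0,0],0],[[0,-3,0],0],[[0,-3,0],0],[[0,-1,0],0],[[0,-1,0],0]]'|sed -n '1,2p;4p'; python3 -m pendant '[[[0,-1,0],0],[[0,-1,0],0],[[0,-1,0],0],[[0,-1,0],0]]' |sed -n '2p;4p'
```

```text
position: [0.5247, -0.1528, 0.1569]
ft_force: [0.6, -0.4, -0.4]
time: 12.3
position: [0.5329, -0.1504, 0.11]
ft_force: [-0.2, -0.4, 0.1]
position: [0.5367, -0.1504, 0.1095]
ft_force: [-0.0, 0.1, -0.1]
```

```bash
for i in 1 2 3; do python3 -m pendant '[[[0,-1.2,0],0],[[0,-1.2,0],0],[[0,-1.2,0],0],[[0,-1.2,0],0]]' |sed -n '1,2p;4p'; done; python3 -m pendant '[[[0,-1,0],0],[[0,-1,0],0]]' |sed -n '2p;4p'
```

```text
time: 13.3
position: [0.5411, -0.1503, 0.1095]
ft_force: [-0.9, -0.2, 0.0]
time: 13.8
position: [0.5463, -0.1504, 0.1095]
ft_force: [-1.0, -0.5, -1.4]
time: 14.3
position: [0.5511, -0.1505, 0.1096]
ft_force: [-1.1, -0.0, -0.7]
position: [0.553, -0.1506, 0.1096]
ft_force: [-0.7, -0.0, -0.4]
```

```bash
python3 -m pendant '[[[0,-1,0],0],[[0,-1,0],0]]' |sed -n '1,2p;4p'; python3 -m pendant '[[[0,-1,0],0]]' |sed -n '2p;4p';  python3 -m pendant '[[[0,-1,0],0]]' |sed -n '2p;4p'; python3 -m pendant '[[[0,-0.7,0],0]]' |sed -n '2p;4p'
```

```text
time: 14.8
position: [0.555, -0.1505, 0.1096]
ft_force: [-1.3, 0.1, -0.3]
position: [0.5561, -0.1505, 0.1096]
ft_force: [-0.6, -1.0, 0.7]
position: [0.5571, -0.1505, 0.1096]
ft_force: [-1.4, -1.0, 0.4]
position: [0.5578, -0.1505, 0.1096]
ft_force: [-2.6, -0.5, 0.5]
```

```bash
python3 -m pendant '[[[0,6,0],0],[[0,8,-24],0],[[0,8,-23],0],[[-60,0,0],0],[[-62,0,0],0],[[-62,0,0],0],[[-62,0,0],0],[[-62,0,0],0]]' |sed -n '2p;4p'; python3 -m pendant '[[[0,0,0],0],[[0,0,24],0],[[0,0,23],0],[[0,0,0],0],[[0,-3,0],0],[[0,-3,0],0],[[0,-1,0],0],[[0,-1,0],0]]'|sed -n '1,2p;4p'; python3 -m pendant '[[[0,-1,0],0],[[0,-1,0],0],[[0,-1,0],0],[[0,-1,0],0]]' |sed -n '2p;4p'
```

```text
position: [0.5359, 0.1597, 0.1568]
ft_force: [0.9, 0.1, 0.7]
time: 17.18
position: [0.5443, 0.1576, 0.11]
ft_force: [0.6, -0.5, -0.4]
position: [0.548, 0.1576, 0.1095]
ft_force: [0.3, 0.8, -0.2]
```

```bash
python3 -m pendant '[[[0,-1.2,0],0],[[0,-1.2,0],0],[[0,-1.2,0],0],[[0,-1.2,0],0]]' |sed -n '1,2p;4p'; python3 -m pendant '[[[0,-1.2,0],0],[[0,-1.2,0],0],[[0,-1.2,0],0],[[0,-1.2,0],0]]' |sed -n '1,2p;4p';  python3 -m pendant '[[[0,-1.2,0],0],[[0,-1.2,0],0],[[0,-1.2,0],0]]' |sed -n '1,2p;4p'
```

```text
time: 18.18
position: [0.5524, 0.1576, 0.1094]
ft_force: [-1.1, 0.5, 0.3]
time: 18.68
position: [0.5576, 0.1575, 0.1095]
ft_force: [-2.0, -0.0, -1.6]
time: 19.05
position: [0.5612, 0.1576, 0.1096]
ft_force: [-1.8, 0.2, -1.3]
```

```bash
python3 -m pendant '[[[0,-1,0],0],[[0,-1,0],0],[[0,-1,0],0]]' |sed -n '1,2p;4p'; python3 -m pendant '[[[0,-1,0],0],[[0,-1,0],0]]' |sed -n '2p;4p';  python3 -m pendant '[[[0,-0.7,0],0]]' |sed -n '2p;4p';  python3 -m pendant '[[[0,-0.7,0],0]]' |sed -n '2p;4p'
```

```text
time: 19.42
position: [0.5641, 0.1577, 0.1096]
ft_force: [-0.9, 1.1, 0.6]
position: [0.5662, 0.1576, 0.1096]
ft_force: [-2.6, 0.8, -0.0]
position: [0.5669, 0.1576, 0.1095]
ft_force: [-1.3, 1.5, -0.0]
position: [0.5676, 0.1576, 0.1096]
ft_force: [-1.4, 0.7, 0.1]
```

```bash
python3 -m pendant '[[[0,6,0],0],[[0,8,-24],0],[[0,8,-23],0],[[60,0,0],0],[[62,0,0],0],[[62,0,0],0],[[62,0,0],0],[[62,0,0],0]]' |sed -n '2p;4p'; python3 -m pendant '[[[0,0,0],0],[[0,0,24],0],[[0,0,23],0],[[0,0,0],0],[[0,-3,0],0],[[0,-3,0],0],[[0,-1,0],0],[[0,-1,0],0]]'|sed -n '1,2p;4p'; python3 -m pendant '[[[0,-1,0],0],[[0,-1,0],0],[[0,-1,0],0],[[0,-1,0],0]]' |sed -n '2p;4p'
```

```text
position: [0.5454, -0.1528, 0.1569]
ft_force: [0.8, 0.8, 0.3]
time: 21.92
position: [0.5536, -0.1505, 0.11]
ft_force: [-0.7, -0.6, 0.3]
position: [0.5574, -0.1505, 0.1095]
ft_force: [0.8, -0.1, 0.1]
```

```bash
python3 -m pendant '[[[0,-1.2,0],0],[[0,-1.2,0],0],[[0,-1.2,0],0],[[0,-1.2,0],0]]' |sed -n '1,2p;4p'; python3 -m pendant '[[[0,-1,0],0],[[0,-1,0],0],[[0,-1,0],0]]' |sed -n '1,2p;4p'
```

```text
time: 22.92
position: [0.5616, -0.1504, 0.1095]
ft_force: [-2.2, -0.3, 1.0]
time: 23.3
position: [0.5651, -0.1504, 0.1095]
ft_force: [-0.7, -0.2, 0.8]
```

```bash
python3 -m pendant '[[[0,-1,0],0],[[0,-1,0],0],[[0,-1,0],0]]' |sed -n '1,2p;4p'; python3 -m pendant '[[[0,-1,0],0]]' |sed -n '2p;4p'; python3 -m pendant '[[[0,-1,0],0]]' |sed -n '2p;4p';python3 -m pendant '[[[0,-1,0],0]]' |sed -n '2p;4p'
```

```text
time: 23.68
position: [0.5682, -0.1504, 0.1095]
ft_force: [-0.6, -0.0, 0.1]
position: [0.5692, -0.1504, 0.1095]
ft_force: [-1.8, -1.2, -0.7]
position: [0.5702, -0.1504, 0.1095]
ft_force: [-1.8, -0.2, -0.7]
position: [0.5712, -0.1505, 0.1095]
ft_force: [-0.4, -0.0, 0.3]
```

```bash
python3 -m pendant '[[[0,-1,0],0]]' |sed -n '1,2p;4p'; python3 -m pendant '[[[0,-1,0],0]]' |sed -n '2p;4p'; python3 -m pendant '[[[0,-1,0],0]]' |sed -n '2p;4p';python3 -m pendant '[[[0,-0.7,0],0]]' |sed -n '2p;4p'
```

```text
time: 24.18
position: [0.5722, -0.1505, 0.1095]
ft_force: [-0.7, -0.8, -0.4]
position: [0.5732, -0.1505, 0.1096]
ft_force: [-0.6, -0.2, -0.4]
position: [0.5741, -0.1506, 0.1096]
ft_force: [-1.7, -0.4, -0.2]
position: [0.5749, -0.1506, 0.1096]
ft_force: [-1.0, -1.2, -0.6]
```

```bash
python3 -m pendant '[[[0,-1,0],0]]' |sed -n '1,2p;4p'; python3 -m pendant '[[[0,-1,0],0]]' |sed -n '2p;4p'; python3 -m pendant '[[[0,-0.6,0],0]]' |sed -n '2p;4p';python3 -m pendant '[[[0,-0.6,0],0]]' |sed -n '2p;4p'
```

```text
time: 24.68
position: [0.5758, -0.1506, 0.1096]
ft_force: [-1.2, -0.3, 0.8]
position: [0.576, -0.1505, 0.1096]
ft_force: [-4.1, -1.8, 3.1]
position: [0.5761, -0.1505, 0.1095]
ft_force: [-6.7, -2.2, 2.1]
position: [0.5761, -0.1505, 0.1095]
ft_force: [-7.0, -1.7, 4.2]
```

```bash
python3 -m pendant '[[[0,6,0],0],[[0,8,-24],0],[[0,8,-23],0],[[-60,0,0],0],[[-62,0,0],0],[[-62,0,0],0],[[-62,0,0],0],[[-62,0,0],0]]' |sed -n '2p;4p'; python3 -m pendant '[[[0,0,0],0],[[0,0,24],0],[[0,0,23],0],[[0,0,0],0],[[0,-3,0],0],[[0,-3,0],0],[[0,-1,0],0]]'|sed -n '1,2p;4p'; python3 -m pendant '[[[0,-1,0],0],[[0,-1,0],0],[[0,-1,0],0]]' |sed -n '2p;4p'
```

```text
position: [0.557, 0.1601, 0.1569]
ft_force: [1.1, -0.5, -0.5]
time: 26.92
position: [0.5643, 0.1574, 0.1104]
ft_force: [-1.1, 0.6, -0.3]
position: [0.5662, 0.1576, 0.1096]
ft_force: [0.3, -0.5, 0.4]
```

```bash
python3 -m pendant '[[[0,-1,0],0],[[0,-1,0],0]]' |sed -n '1,2p;4p'; python3 -m pendant '[[[0,-1,0],0],[[0,-1,0],0]]' |sed -n '2p;4p'; python3 -m pendant '[[[0,-1,0],0]]' |sed -n '2p;4p'
```

```text
time: 27.55
position: [0.5683, 0.1576, 0.1095]
ft_force: [0.4, 1.4, -0.1]
position: [0.5702, 0.1576, 0.1095]
ft_force: [-1.5, -0.3, 1.0]
position: [0.5705, 0.1576, 0.1094]
ft_force: [-1.5, -0.1, 1.5]
```

```bash
python3 -m pendant '[[[0,-1,0],0]]' |sed -n '1,2p;4p'; python3 -m pendant '[[[0,-1,0],0]]' |sed -n '2p;4p'; python3 -m pendant '[[[0,-1,0],0]]' |sed -n '2p;4p'; python3 -m pendant '[[[0,-1,0],0]]' |sed -n '2p;4p'
```

```text
time: 28.05
position: [0.5717, 0.1576, 0.1094]
ft_force: [-1.4, 0.9, 0.3]
position: [0.573, 0.1576, 0.1094]
ft_force: [-1.5, -0.3, 0.6]
position: [0.5742, 0.1576, 0.1094]
ft_force: [-1.1, -0.0, -0.6]
position: [0.5753, 0.1576, 0.1095]
ft_force: [-1.5, 0.2, -0.5]
```

```bash
python3 -m pendant '[[[0,-1,0],0]]' |sed -n '1,2p;4p'; python3 -m pendant '[[[0,-0.7,0],0]]' |sed -n '2p;4p'; python3 -m pendant '[[[0,-0.7,0],0]]' |sed -n '2p;4p'; python3 -m pendant '[[[0,-0.5,0],0]]' |sed -n '2p;4p'
```

```text
time: 28.55
position: [0.5763, 0.1575, 0.1095]
ft_force: [-0.8, 0.4, -0.5]
position: [0.5769, 0.1575, 0.1095]
ft_force: [-1.9, 0.6, 0.3]
position: [0.5769, 0.1575, 0.1095]
ft_force: [-4.2, -1.2, 1.2]
position: [0.5769, 0.1575, 0.1095]
ft_force: [-5.1, 0.7, 2.1]
```

```bash
python3 -m pendant '[[[0,6,0],0],[[0,8,-24],0],[[0,8,-23],0],[[60,0,0],0],[[62,0,0],0],[[62,0,0],0],[[62,0,0],0],[[62,0,0],0]]' |sed -n '2p;4p'; python3 -m pendant '[[[0,0,0],0],[[0,0,24],0],[[0,0,23],0],[[0,0,0],0],[[0,-3,0],0],[[0,-3,0],0],[[0,-1,0],0],[[0,-1,0],0]]'|sed -n '1,2p;4p'; python3 -m pendant '[[[0,-1,0],0],[[0,-1,0],0],[[0,-1,0],0],[[0,-1,0],0]]' |sed -n '2p;4p'
```

```text
position: [0.5568, -0.1531, 0.1571]
ft_force: [0.4, -0.4, 0.2]
time: 30.92
position: [0.5642, -0.1505, 0.11]
ft_force: [0.7, -0.3, 0.9]
position: [0.568, -0.1505, 0.1095]
ft_force: [-0.2, 0.0, 0.2]
```

```bash
python3 -m pendant '[[[0,-1,0],0],[[0,-1,0],0],[[0,-1,0],0]]' |sed -n '1,2p;4p'; python3 -m pendant '[[[0,-1,0],0],[[0,-1,0],0]]' |sed -n '2p;4p'; python3 -m pendant '[[[0,-1,0],0],[[0,-1,0],0]]' |sed -n '2p;4p'; python3 -m pendant '[[[0,-0.7,0],0]]' |sed -n '2p;4p'; python3 -m pendant '[[[0,-0.7,0],0]]' |sed -n '2p;4p'
```

```text
time: 31.8
position: [0.571, -0.1504, 0.1095]
ft_force: [-0.2, -0.0, -0.1]
position: [0.573, -0.1505, 0.1096]
ft_force: [0.9, -0.3, -0.2]
position: [0.575, -0.1505, 0.1095]
ft_force: [-0.8, -0.4, 0.1]
position: [0.5757, -0.1505, 0.1096]
ft_force: [-0.5, -0.7, 0.2]
position: [0.5763, -0.1505, 0.1095]
ft_force: [0.3, -0.8, 0.2]
```

```bash
python3 -m pendant '[[[0,-1,0],0]]' |sed -n '1,2p;4p'; python3 -m pendant '[[[0,-1,0],0]]' |sed -n '2p;4p'; python3 -m pendant '[[[0,-1,0],0]]' |sed -n '2p;4p'; python3 -m pendant '[[[0,-1,0],0]]' |sed -n '2p;4p'
```

```text
time: 32.67
position: [0.5768, -0.1504, 0.1095]
ft_force: [-3.0, -0.7, 1.1]
position: [0.5769, -0.1503, 0.1094]
ft_force: [-3.4, -1.1, 2.7]
position: [0.577, -0.1502, 0.1093]
ft_force: [-7.4, -2.7, 3.7]
position: [0.577, -0.1502, 0.1092]
ft_force: [-9.6, -2.1, 5.1]
```

```bash
python3 -m pendant '[[[0,-0.8,0],0]]' |sed -n '1,2p;4p'; python3 -m pendant '[[[0,-0.8,0],0]]' |sed -n '2p;4p'; python3 -m pendant '[[[0,-0.4,0],0],[[0,0,0],0]]' |sed -n '2p;4p'
```

```text
time: 33.17
position: [0.5771, -0.1502, 0.1092]
ft_force: [-9.8, -2.1, 5.5]
position: [0.5771, -0.1501, 0.1091]
ft_force: [-12.2, -2.9, 5.9]
position: [0.5772, -0.1501, 0.1091]
ft_force: [-10.7, -2.4, 7.0]
```

```bash
python3 -m pendant '[[[0,-0.6,0],0]]' |sed -n '1,2p;4p'; python3 -m pendant '[[[0,-0.6,0],0],[[0,0,0],0]]' |sed -n '2p;4p';python3 -m pendant '[[[0,0,0],0]]' |sed -n '2p;4p'
```

```text
time: 33.67
position: [0.5772, -0.1501, 0.1091]
ft_force: [-13.7, -4.2, 7.8]
position: [0.5772, -0.15, 0.109]
ft_force: [-12.7, -4.5, 8.3]
position: [0.5772, -0.15, 0.109]
ft_force: [-13.6, -2.8, 6.9]
```

```bash
python3 -m pendant '[[[0,-0.5,0],0],[[0,0,0],0],[[0,0,0],0]]' |sed -n '1,2p;4p'; python3 -m pendant '[[[0,0,0],0],[[0,0,0],0],[[0,0,0],0]]' |sed -n '2p;4p';python3 -m pendant '[[[0,0,0],0],[[0,0,0],0]]' |sed -n '2p;4p'
```

```text
time: 34.42
position: [0.5772, -0.15, 0.109]
ft_force: [-14.9, -3.6, 8.5]
position: [0.5772, -0.15, 0.109]
ft_force: [-14.1, -2.9, 8.3]
position: [0.5773, -0.15, 0.109]
ft_force: [-14.1, -3.5, 8.6]
```

```bash
python3 -m pendant '[[[0,10,0],0],[[0,24,-24],0],[[0,30,-24],0],[[-60,0,0],0],[[-62,0,0],0],[[-62,0,0],0],[[-62,0,0],0],[[-62,0,0],0]]' |sed -n '1,2p;4p'; python3 -m pendant '[[[-60,0,0],0],[[-20,0,0],0],[[0,0,0],-10],[[0,0,0],-10],[[0,0,0],-10],[[0,0,0],-10],[[0,0,0],-10],[[0,0,0],-10]]'|sed -n '1,2p;4p';  python3 -m pendant '[[[0,0,0],-10],[[0,0,0],-10],[[0,0,0],-10],[[0,0,0],0]]'; python3 - <<'E'
from h import *
from rig import camera
import cv2
p=[0.5764847088463215, 0.003729659758518411, -0.0014408002285068947]
c=camera("top")
for u,v in((193,170),(184,207)): print(ray_z(c,(u,v),.08))
a=c["pixels"][132:252,240:405];a=cv2.resize(a,None,fx=3.6,fy=3.6,interpolation=cv2.INTER_CUBIC)
b=cv2.resize(camera("wrist")["pixels"],(0,0),fx=.25,fy=.25)
cv2.imwrite("pics/t2.png",a)
E
```

```text
time: 36.05
position: [0.5212, 0.16, 0.1579]
ft_force: [0.0, 0.0, 0.5]
time: 37.05
position: [0.521, 0.2369, 0.1576]
ft_force: [-0.4, 0.1, 0.5]
time: 37.55
position: [0.5209, 0.237, 0.1576]
tool_rot: [1.0, -0.002, 0.0, -0.0]
ft_force: [0.4, 0.0, -0.4]
grip_width: 0.0008
[0.63442089 0.41921708 0.08      ]
[0.51280544 0.43848931 0.08      ]
```

View pics/t2.png

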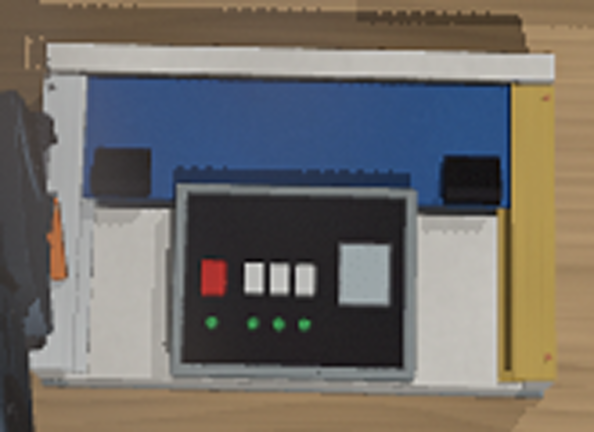

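Both far corners of the cover lie at the far wall, (88, 77) and (508, 87), and both ledges are level, so the cover is shut and square. The bottles are clear at y > 0.41. Next is the turn-button.

```bash
python3 -m pendant '[[[0,0,24],0],[[0,0,19.5],0],[[0,0,0],0],[[-3,5,0],0],[[0,5,0],0]]' |sed -n '1,2p;4p'; python3 -m pendant '[[[-1,6,0],0],[[0,6,0],0],[[2,8,0],0]]'|sed -n '1,2p;4p';  python3 -m pendant '[[[2,8,0],0],[[2,8,0],0],[[5.4,6.5,0],0]]'|sed -n '1,2p;4p'
```

```text
time: 38.28
position: [0.5175, 0.2274, 0.1149]
ft_force: [-0.2, 1.5, -0.1]
time: 38.65
position: [0.5184, 0.2073, 0.1143]
ft_force: [-0.7, 1.6, 0.1]
time: 39.02
position: [0.5273, 0.1844, 0.1139]
ft_force: [-0.4, 1.3, 0.4]
```

```bash
python3 -m pendant '[[[5.4,6.5,0],0],[[4.7,2.7,0],0],[[4.7,2.7,0],0]]' |sed -n '1,2p;4p'; python3 -m pendant '[[[4.7,2.7,0],0],[[0,0,0],0]]'|sed -n '1,2p;4p';  python3 -m pendant '[[[1,0,0],0],[[0,0,0],0]]'|sed -n '1,2p;4p'
```

```text
time: 39.4
position: [0.5427, 0.173, 0.114]
ft_force: [-0.2, 1.2, -0.3]
time: 39.65
position: [0.5479, 0.1702, 0.1141]
ft_force: [-0.1, -0.3, 0.7]
time: 39.9
position: [0.5482, 0.1705, 0.1141]
ft_force: [0.4, -0.5, -0.4]
```

```bash
python3 -m pendant '[[[1,0,0],0],[[1,0,0],0]]' |sed -n '1,2p;4p'; python3 -m pendant '[[[1,0,0],0],[[1,0,0],0]]'|sed -n '1,2p;4p';  python3 -m pendant '[[[1,0,0],0],[[1,0,0],0]]'|sed -n '1,2p;4p'
```

```text
time: 40.15
position: [0.5498, 0.1704, 0.114]
ft_force: [-1.4, -0.3, 0.1]
time: 40.4
position: [0.552, 0.1704, 0.114]
ft_force: [-1.5, -0.4, 0.3]
time: 40.65
position: [0.5542, 0.1704, 0.114]
ft_force: [-0.7, -0.9, 0.6]
```

```bash
python3 -m pendant '[[[1,0,0],0],[[1,0,0],0]]' |sed -n '1,2p;4p'; python3 -m pendant '[[[1,0,0],0],[[1,0,0],0]]'|sed -n '1,2p;4p';  python3 -m pendant '[[[1,0,0],0],[[1,0,0],0]]'|sed -n '1,2p;4p'
```

```text
time: 40.9
position: [0.5548, 0.1704, 0.1139]
ft_force: [-4.7, -1.6, 3.4]
time: 41.15
position: [0.555, 0.1703, 0.1138]
ft_force: [-7.2, -1.8, 6.3]
time: 41.4
position: [0.5552, 0.1703, 0.1137]
ft_force: [-11.3, -1.6, 8.7]
```

The button is on its stop. I'll back off, lift clear, and check.

```bash
python3 -m pendant '[[[-8,0,0],0],[[-12,0,0],0],[[-12,0,-20],0],[[0,0,-40],0],[[-50,-20,-20],0],[[-50,-40,0],0],[[0,-50,0],0],[[0,-50,0],0]]'; python3 -m pendant '[[[0,-40,0],0],[[0,0,0],0]]'; python3 - <<'E'
from h import *
from rig import camera
import cv2
c=camera("top")
a=c["pixels"][132:252,240:405]
cv2.imwrite("pics/t3.png",cv2.resize(a,None,fx=4.8,fy=4.8,interpolation=cv2.INTER_CUBIC))
E
```

```text
time: 42.4
position: [0.4293, 0.3311, 0.1947]
tool_rot: [1.0, -0.0, 0.001, -0.001]
ft_force: [0.9, 0.6, -0.0]
grip_width: 0.0002
time: 42.65
position: [0.4298, 0.3724, 0.1943]
tool_rot: [1.0, 0.001, 0.002, -0.001]
ft_force: [0.2, 0.1, -0.8]
grip_width: 0.0003
```

View pics/t3.png

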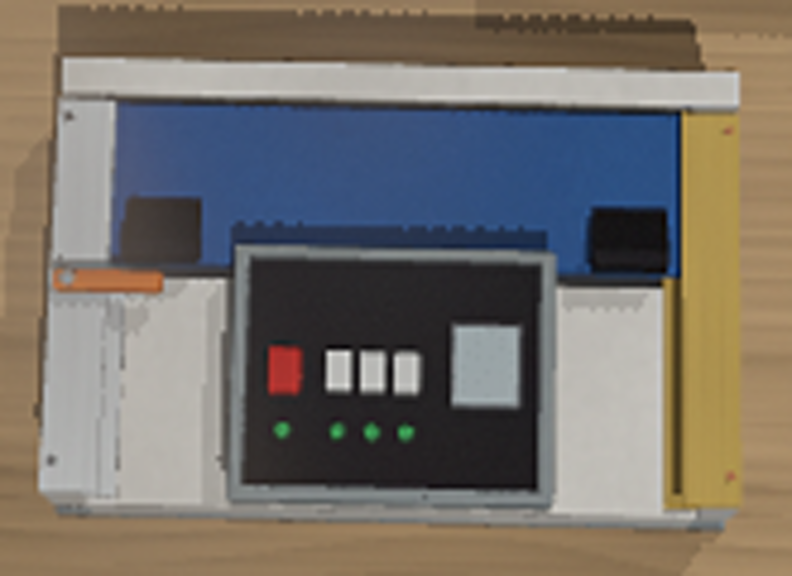

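The turn-button bar (55–162, 280) now lies parallel to the cover edge behind the left ledge, and the cover is shut and square. The arm is touching nothing.

```bash
python3 -c "
from rig import order;print(order.hand_in())"
```

```text
the job is handed in; nothing more can be done
None
```

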